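Mount the vacuum gauge on the detector vessel's open port

ROBOT

A 7-joint arm with a two-finger parallel gripper is mounted at the origin on the work surface. World frame = base frame: x ahead of the robot, y to its left, z up, the work surface at z = 0. Lengths are in m, angles in rad, forces in N, time in s.
With the tool pointing down it reaches from about 0.4 to 0.9 m from the base axis. Payload 5.6 kg.
Tool frame: the origin (TCP) lies at the very end of the fingers, on their centre line; the grasp point (between the pads) lies 19 mm behind it; y points along the fingers, z is the direction in which the jaws open and shut, and the axes are right-handed (so a half turn about y gives the same grasp; the last joint's range is limited). The gripper opens to 92 mm and grips with 3 to 60 N. Pads are 20 mm wide; open, the fingers measure 128 mm over their backs; the gripper's body (75 mm by 189 mm) begins 69 mm behind the grasp point.
Start: joints at [-1.146, 0.468, -0.012, 1.603, 0.006, 1.071, -0.056], TCP at [0.293, 0.58, 0.215] pointing down, gripper open.
Joint ranges: [-2.53, 2.53], [-0.31, 2.02], [-1.57, 1.55], [0.28, 2.44], [-1.29, 4.43], [0.15, 1.84], [-2.92, 2.92]. Speed limits (rad/s): [2.57, 2.57, 3.14, 3.14, 3.14, 3.14, 3.14].

INTERFACE

Orientations are given as a unit quaternion [x, y, z, w].
In Python, from rig import env gives the robot as it stands.
- The arm moves only by the tool carry_out, never from a script. Its argument "increments" is a list of rows, each a list of 3 entries, a list of its own where there are three numbers: the opening, from -1 (shut) to 1 (fully open), then the shift along the world's x, y, z in cm, then the turn about the world's z in rad. A call has exactly 8 rows; each row shifts and turns the commanded pose from where the row before left it; what a row does not reach is not made up. A row lasts 1/10 s, in which the tool goes at most 50 mm and 8.59 degrees, less where a joint would pass 70% of its speed; a pose out of reach is approached as far as the arm can. A call is refused whole if a number of a shift passes 5 or a number of a turn 0.15, either way. A call with a gripper value outside its range is refused whole. The fingers move at their own pace and stop on an object; "force" is the grip in N (left out, the last holds). Time passes only in rows, so rows that do not move let the fingers close, or fill a call up. It gives the time, the measured TCP pose, the force and the opening at its end, in the units of the state.
- env.read_state(): the state, without advancing time (a new reading comes with each control period).
- env.get_image(name): name is "scene" or "top" or "wrist"; returns a dict with "img" (400x640x3 uint8, blue, green, red), "range_z" (400x640 float32, m along the optical axis (not along the pixel's ray), 0 where there is no reading), "intrinsics" (3x3 intrinsics, pixels), "eye" and "orientation" of the camera in the world; the wrist camera has in their place "tool_from_camera" (4x4, takes a point from camera to tool coordinates, whose origin is the TCP and whose axes are the tool frame's). Camera axes: x right, y down, z forward; pixel columns grow to the right and rows downward; lengths in m; the calibration is good to about 2 mm. The wrist camera is an equidistant fisheye: a pixel r from the principal point sees the ray r / f radians off the axis. A picture is of the moment at which its call begins: read the wrist's pose just before it.
- env.finish_job(): hands the job in, once; it reports no verdict.
The state is a dict: "time_s": time; "joints": joint angles; "joint_velocities": joint speeds; "joint_efforts": joint torques, N m; "eef_pos": TCP position; "tool_rot": TCP orientation; "force": force on the tool from outside, world axes, zero at the start; "wrist_torque": the same for the moment, N m; "finger_gap": opening from 0.0 (shut) to 1.0 (fully open).
Only numpy, scipy, OpenCV 4.12 (cv2) and the standard library are available. Lean on these libraries where they do the work, as an engineer would, in place of code of your own. Each camera call takes 0.05 s, during which the arm holds its last target. There are 200 camera calls.

TASK

Mount the vacuum gauge on the open port of the steel vessel, ready for clamping. Build it up on the port one part at a time, in this order: the large centring ring, the reducer with its wide flange down, the small centring ring, and last the gauge upright on top, each part fully home on the one below. Never tip the gauge over, and leave the two clamps and the beaker where they are.

Things in the scene. Friction and masses are not known exactly. Their poses are not given: they have to be found in the camera images.
- port (a point): Centre of the flat upper face of the open port, 30 mm off-centre on the lid (184 mm across, 108 mm above the bench) of a fixed stainless vessel. Port flange 55 mm across, face 42 mm above the lid, with a centred counterbore 42 mm across, 6 mm deep, 45 mm at the mouth. z up; +x points away from the vessel's axis. All else on the lid (clamped small port, lifting eyes, socket) stays below this face.
- ring_large_center (a point): Centre, half-way up, of the large centring ring, lying flat: 58 mm across, 15 mm high, both faces alike, z its axis. Aluminium outer band 8 mm high at mid-height (hold it here), black O-ring inside it, steel spigot 39 mm across (36 at the ends) standing out 3.5 mm above and below, filter screen. Seated, the spigot is in the counterbore (1.4 mm play all round) and this point 4 mm above the port's.
- reducer_center (a point): Centre, half-way up, of the steel reducer, standing upright: 40 mm high, wide flange below (55 mm across, 6 mm thick), cone, narrow flange on top (40 mm across over its upper 3 mm, tapering below; easiest to hold here). 6 mm deep counterbores: 42 mm across below, 28.4 mm above. Seated on the large ring, this point is 24 mm above that ring's point. z is its axis, up.
- ring_small_center (a point): Centre, half-way up, of the small centring ring, lying flat: like the large one (15 mm high, 8 mm band at mid-height to hold it by, 3.5 mm of spigot above and below, z its axis) but 43 mm across, spigot 25.6 mm across (22.4 at the ends). Seated in the reducer's top flange, this point is 24 mm above the reducer's point.
- gauge_center (a point): Centre, half-way up, of the gauge, 72 mm high, standing on a round steel flange 40 mm across (counterbore 28.4 mm across, 6 mm deep, in its underside). A short tube carries a grey plastic head, 48 mm along x by 36 mm along y, 24 to 66 mm above the underside, with a 6 mm high socket on top; easiest to hold across the 36 mm. Seated, this point is 40 mm above the small ring's. z up.
- clamp_large_center (a point): Bystander: middle, half-way up, of the large aluminium clamp lying flat: an open ring 72 mm across, 16 mm high, with a bolt and wing nut at its +x end; 100 mm long over all along x.
- clamp_small_center (a point): Bystander: middle, half-way up, of the small aluminium clamp lying flat: an open ring 55 mm across, 16 mm high, with a bolt and wing nut at its +x end; 80 mm long over all along x.
- beaker_center (a point): Bystander: middle, half-way up, of an empty glass beaker, 50 mm across and 60 mm high, standing on the bench.
Things that resemble listed ones, but are neither listed nor needed, are in the scene too. Leave any blue or purple look-alike of the part that bears gauge_center alone.

How it is judged:
On the way, in this order (a step that is already met when the one before it is completed fails the run):
1. the large centring ring is seated in the open port (horizontal distance between ring_large_center and port below 0.003 m and z of ring_large_center in the frame of port between 0.0025 and 0.0055 m and angle between the z axis of ring_large_center and the z axis of port, either way round below 0.06 rad), for 0.2 s.
2. the reducer is seated on the large ring, wide flange down (horizontal distance between reducer_center and ring_large_center below 0.003 m and z of reducer_center in the frame of port between 0.0265 and 0.0295 m and angle between the z axis of reducer_center and the z axis of ring_large_center, either way round below 0.06 rad and angle between reducer_center's own z axis and vertical below 0.06 rad), for 0.2 s.
3. the small centring ring is seated in the reducer's top flange (horizontal distance between ring_small_center and reducer_center below 0.003 m and z of ring_small_center in the frame of reducer_center between 0.0225 and 0.0255 m and angle between the z axis of ring_small_center and the z axis of reducer_center, either way round below 0.06 rad), for 0.2 s.
4. the gauge is seated upright on the small ring (horizontal distance between gauge_center and ring_small_center below 0.003 m and z of gauge_center in the frame of reducer_center between 0.0625 and 0.0655 m and angle between the z axis of gauge_center and the z axis of ring_small_center, either way round below 0.06 rad and angle between gauge_center's own z axis and vertical below 0.06 rad), for 0.2 s.
At the end, for the whole second after the job is handed in: Port, large ring, reducer (wide flange down), small ring and gauge form one stack: each part within 3 mm of the axis of the one below it, within 1.5 mm of its seated height and within 0.06 rad of square to it, reducer and gauge upright; all released and at rest (all of step 1 and all of step 2 and all of step 3 and all of step 4 and linear speed of each of ring_large, reducer, ring_small, gauge below 0.01 m/s); the robot touches nothing.
It fails at once if the gauge is tipped over (angle between gauge_center's own z axis and vertical above 0.7 rad).
It fails at once if the large clamp is moved by more than 30 mm (distance of clamp_large_center from where it was at the start of the episode above 0.03 m).
It fails at once if the small clamp is moved by more than 30 mm (distance of clamp_small_center from where it was at the start of the episode above 0.03 m).
It fails at once if the beaker is moved by more than 30 mm (distance of beaker_center from where it was at the start of the episode above 0.03 m).
It also fails if it takes over 128 s, if anything falls off the work surface, if the arm or the gripper's body presses on something with over 40 N, if the wrist force passes 120 N, or if a joint passes its speed limit or range.

## Working session

There is one attempt and no reset: what is moved stays moved. The work goes in short steps, Python scripts to look and compute and a tool call to move; the robot and the scene stay as the last step left them, time stands still between calls to the robot, and variables do not carry over. Pictures are saved under pics/ and viewed, about 12 in all and at most 16, crops included, and the job is handed in when it is done.

Besides the shell and the picture viewer there is one more tool, called after "Request:" in YAML: its name, and indented under it one key for each argument. carry_out: Moves the arm, as the interface text tells. Its arguments: {"type":"object","properties":{"increments":{"type":"array","items":{"type":"array"}},"force":{"type":"number"}},"required":["increments"]}

```bash
ls; mkdir -p pics
cat > h.py <<'E'
import numpy as np, cv2
from rig import env
from scipy.spatial.transform import Rotation as R
def grab(n):
    s=env.read_state(); d=env.get_image(n); d['s']=s; return d
def cloud(d):
    K=np.array(d['intrinsics']); z=d['range_z']; v,u=np.mgrid[:400,:640]
    x=(u-K[0,2])/K[0,0]; y=(v-K[1,2])/K[1,1]
    P=np.stack([x*z,y*z,z],-1)
    o=np.array(d['orientation']); M=o if o.shape==(3,3) else R.from_quat(o).as_matrix()
    W=P@M.T+np.array(d['eye']); W[z==0]=np.nan; return W
E
python3 - <<'E'
from h import *
print(env.read_state())
for n in ['top','scene']:
    d=grab(n); cv2.imwrite(f'pics/{n}0.png',d['img']); np.save(f'pics/{n}0.npy',cloud(d)); print(n,d['intrinsics'],d['eye'],d['orientation'])
E
```

```text
pics
{'time_s': 0.0, 'joints': array([-1.14600835,  0.46836366, -0.01158578,  1.60365281,  0.00597689,
        1.0713854 , -0.05629816]), 'joint_velocities': array([-0.00187226, -0.00058596, -0.0013837 , -0.00121964, -0.00025671,
       -0.0019751 , -0.0003796 ]), 'joint_efforts': array([-7.10142149e-05, -5.20570529e+01, -1.22335876e-02, -2.43763018e+01,
       -5.66361460e-02,  1.71660399e-02,  1.37963452e-04]), 'eef_pos': array([0.29289115, 0.57960231, 0.21363702]), 'tool_rot': array([ 0.68846397, -0.16402126,  0.1638077 , -0.68722735]), 'force': array([0.14152068, 0.43282794, 0.90611604]), 'wrist_torque': array([-0.02910361,  0.01443543,  0.00118875]), 'finger_gap': 1.003867790094735}
top [[362.45749202   0.         317.07217232]
 [  0.         362.45749202 194.25434903]
 [  0.           0.           1.        ]] [ 0.44905285 -0.00667711  0.85018542] [-0.70051377  0.71136958 -0.04507736  0.03466708]
scene [[514.58650697   0.         326.05045704]
 [  0.         514.58650697 202.12494543]
 [  0.           0.           1.        ]] [1.22694863 0.01571823 1.28631258] [ 0.6708629   0.68920439 -0.19938186 -0.18758238]
```

View pics/top0.png

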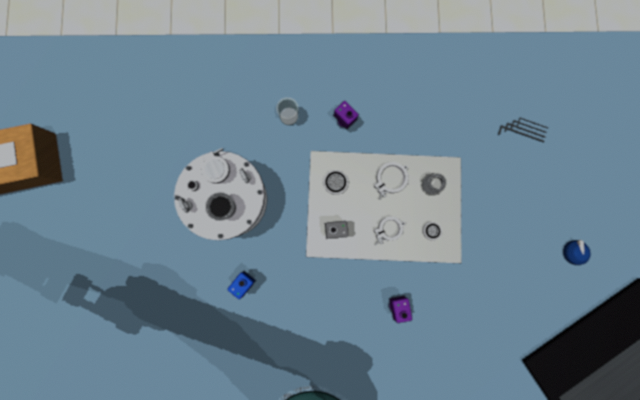

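View pics/scene0.png

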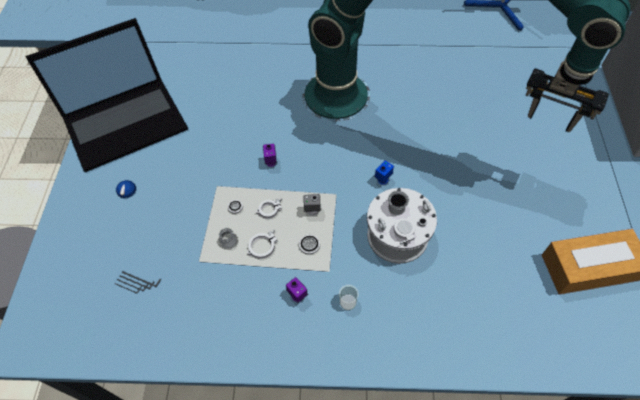

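The top view shows the vessel at (220,197) with the open port at (220,207). On the white tray are the large ring (336,182), reducer (433,184), small ring (432,231), grey gauge (336,229) and the clamps at (390,178) and (390,229). The beaker is at (288,111), and the blue and purple decoys lie off the tray.

Run:
```python
from h import *
W=np.load('pics/top0.npy'); S=np.load('pics/scene0.npy')
print('bench z',np.nanmedian(W[60:90,100:250,2]),'tray',np.nanmedian(W[200:215,400:412,2]),W[210,405], 'scene bench',np.nanmedian(S[300:340,100:200,2]))
A=np.vstack([W.reshape(-1,3),S.reshape(-1,3)]); src=np.r_[np.zeros(256000),np.ones(256000)]
for n,(u,v),r in [('ringL',(336,182),.045),('red',(433,184),.045),('ringS',(432,231),.04),('gauge',(336,229),.045),('port',(220,207),.04),('beaker',(288,111),.04),('cl',(390,178),.06),('cs',(390,229),.05)]:
    c=np.nanmedian(W[v-3:v+4,u-3:u+4].reshape(-1,3),0)
    for k in (0,1):
        B=A[(src==k)]; B=B[np.hypot(B[:,0]-c[0],B[:,1]-c[1])<r]
        q=np.percentile(B[:,2],[5,50,90,99]); 
        lo={'port':.135}.get(n,.008)
        T=B[B[:,2]>lo]
        if len(T): print(n,k,len(T),'z',q.round(3),'min',T.min(0).round(4),'max',T.max(0).round(4),'mid',((T.min(0)+T.max(0))/2).round(4))
im=cv2.imread('pics/top0.png')
cv2.imwrite('pics/c1.png',cv2.resize(im[145:270,165:465],None,fx=2.66,fy=2.66,interpolation=cv2.INTER_CUBIC))
```

```text
bench z 0.00021207574917980754 tray 0.0027594731528939875 [ 0.50480692 -0.22617923  0.00184179] scene bench -0.000946887692014009
ringL 0 487 z [0.001 0.005 0.015 0.019] min [ 0.5435 -0.0926  0.0081] max [ 0.6008 -0.0361  0.0208] mid [ 0.5722 -0.0644  0.0144]
ringL 1 297 z [-0.002  0.005  0.015  0.019] min [ 0.5435 -0.0974  0.0081] max [ 0.608  -0.0341  0.0223] mid [ 0.5757 -0.0658  0.0152]
red 0 270 z [0.001 0.004 0.037 0.041] min [ 0.5424 -0.3127  0.0081] max [ 0.5856 -0.2695  0.0432] mid [ 0.564  -0.2911  0.0257]
red 1 217 z [-0.002  0.003  0.036  0.042] min [ 0.5457 -0.3362  0.0082] max [ 0.5902 -0.2662  0.0441] mid [ 0.568  -0.3012  0.0262]
ringS 0 286 z [0.001 0.004 0.015 0.017] min [ 0.4339 -0.307   0.0087] max [ 0.4755 -0.2635  0.0195] mid [ 0.4547 -0.2852  0.0141]
ringS 1 152 z [-0.002  0.003  0.015  0.02 ] min [ 0.436  -0.3203  0.0082] max [ 0.4804 -0.2452  0.0235] mid [ 0.4582 -0.2827  0.0159]
gauge 0 381 z [0.001 0.004 0.07  0.076] min [ 0.4426 -0.0846  0.0314] max [ 0.4791 -0.0353  0.0774] mid [ 0.4609 -0.06    0.0544]
gauge 1 317 z [-0.002  0.005  0.069  0.074] min [ 0.
[... 389 characters left out ...]
082] max [0.7588 0.0682 0.0635] mid [0.7347 0.0445 0.0358]
beaker 1 301 z [-0.005  0.002  0.054  0.061] min [0.7133 0.0254 0.0082] max [0.7645 0.0712 0.0631] mid [0.7389 0.0483 0.0356]
cl 0 412 z [0.001 0.004 0.018 0.021] min [ 0.5305 -0.2324  0.0082] max [ 0.6167 -0.1534  0.023 ] mid [ 0.5736 -0.1929  0.0156]
cl 1 309 z [-0.002  0.003  0.017  0.022] min [ 0.5326 -0.2476  0.0081] max [ 0.6386 -0.1515  0.0271] mid [ 0.5856 -0.1996  0.0176]
cs 0 328 z [0.001 0.003 0.019 0.021] min [ 0.4268 -0.2209  0.0085] max [ 0.4883 -0.15    0.0227] mid [ 0.4575 -0.1854  0.0156]
cs 1 226 z [-0.002  0.003  0.018  0.021] min [ 0.4262 -0.2283  0.008 ] max [ 0.4966 -0.1483  0.0224] mid [ 0.4614 -0.1883  0.0152]
```

View pics/c1.png

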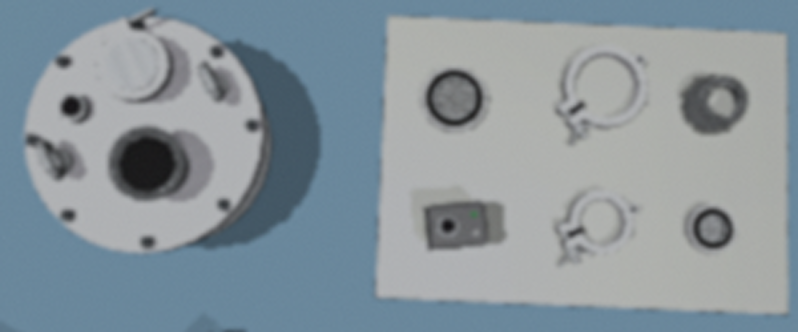

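Run:
```python
from h import *
s=env.read_state(); M=R.from_quat(s['tool_rot']).as_matrix(); print(M.round(3)); print('jaw yaw',np.arctan2(M[1,2],M[0,2]))
d=grab('wrist'); print(np.round(d['tool_from_camera'],3), d['intrinsics'])
# gauge yaw
W=np.load('pics/top0.npy'); m=(np.hypot(W[...,0]-.461,W[...,1]+.06)<.045)&(W[...,2]>.05)
p=W[m][:,:2].astype(np.float32); print('gauge rect',cv2.minAreaRect(p*1000))
# lid centre
m=(np.hypot(W[...,0]-.52,W[...,1]-.17)<.13)&(W[...,2]>.095)&(W[...,2]<.113)
print('lid',cv2.minEnclosingCircle((W[m][:,:2]*1000).astype(np.float32)))
m=(np.hypot(W[...,0]-.5077,W[...,1]-.171)<.033)&(W[...,2]>.14)
print('port',cv2.minEnclosingCircle((W[m][:,:2]*1000).astype(np.float32)))
```

```text
[[ 0.893 -0.001  0.451]
 [-0.451 -0.001  0.893]
 [ 0.    -1.    -0.002]]
jaw yaw 1.1029188579807805
[[-0.     0.969  0.245 -0.069]
 [-0.    -0.245  0.969 -0.169]
 [ 1.     0.     0.     0.001]
 [ 0.     0.     0.     1.   ]] [[309.70691629   0.         320.38915884]
 [  0.         309.70691629 194.39061114]
 [  0.           0.           1.        ]]
gauge rect ((461.0054626464844, -60.32817840576172), (35.899993896484375, 48.200950622558594), 4.654291152954102)
lid ((534.7813720703125, 183.161376953125), 91.8447036743164)
port ((507.83544921875, 170.7598876953125), 27.60443687438965)
```

Request:
carry_out:
  increments:
    - [1,[1.0,-2,1.5],-0.12]
    - [1,[2.4,-4,1.5],-0.13]
    - [1,[2.4,-4,1.5],-0.13]
    - [1,[2.4,-4,1],-0.13]
    - [1,[2.4,-4,1],-0.13]
    - [1,[2.4,-4,0.5],-0.13]
    - [1,[2.4,-4,0],-0.13]
    - [1,[2.4,-4,0],-0.12]
  force: 30

```text
time_s: 0.95
eef_pos: [0.4717, 0.2784, 0.2849]
tool_rot: [-0.519, 0.48, -0.48, 0.519]
force: [1.1, 0.8, 0.1]
finger_gap: 1.005
```

Request:
carry_out:
  increments:
    - [1,[0.9,-2.7,0],0]
    - [1,[0.9,-2.7,0],0]
    - [1,[0.9,-2.7,0],0]
    - [1,[0.9,-2.6,0],0]
    - [1,[0,0,0],0]
    - [1,[0,0,0],0]
    - [1,[0,0,0],0]
    - [1,[0,0,0],0]

```text
time_s: 1.75
eef_pos: [0.5067, 0.1745, 0.2844]
tool_rot: [0.521, -0.478, 0.478, -0.521]
force: [-0.2, 0.7, 0.3]
finger_gap: 0.999
```

```bash
cat >> h.py <<'E'
def wcloud(d):
    K=np.array(d['intrinsics']); z=d['range_z']; v,u=np.mgrid[:400,:640]
    a=(u-K[0,2])/K[0,0]; b=(v-K[1,2])/K[1,1]; th=np.hypot(a,b); k=np.tan(th)/np.maximum(th,1e-9)
    P=np.stack([a*k*z,b*k*z,z,np.ones_like(z)],-1)@np.array(d['tool_from_camera']).T
    s=d['s']; W=P[...,:3]@R.from_quat(s['tool_rot']).as_matrix().T+s['eef_pos']; W[(z==0)|(th>1.4)]=np.nan; return W
def look(name):
    d=grab('wrist'); cv2.imwrite(f'pics/{name}.png',d['img']); W=wcloud(d); np.save(f'pics/{name}.npy',W)
    M=R.from_quat(d['s']['tool_rot']).as_matrix(); print('tcp',d['s']['eef_pos'].round(4),'jaw yaw',round(np.arctan2(M[1,2],M[0,2]),3)); return d,W
def circ(W,c,r,z0,z1,show=True):
    "least-squares-ish: enclosing circle and percentiles of points in height band"
    p=W[(np.hypot(W[...,0]-c[0],W[...,1]-c[1])<r)&(W[...,2]>z0)&(W[...,2]<z1)]
    (x,y),rr=cv2.minEnclosingCircle((p[:,:2]*1000).astype(np.float32))
    print(len(p),'circ mm',round(x,1),round(y,1),'dia',round(2*rr,1),'bbox mid',((p.min(0)+p.max(0))/2*1000).round(1),'size',((p.max(0)-p.min(0))*1000).round(1),'zmed',round(np.median(p[:,2])*1000,1)); return p
E
python3 - <<'E'
from h import *
d,W=look('w_port')
circ(W,(.508,.171),.034,.14,.16); circ(W,(.535,.183),.12,.1,.116)
E
```

```text
tcp [0.5067 0.1745 0.2844] jaw yaw 0.085
2250 circ mm 508.5 172.0 dia 56.2 bbox mid [508.3 171.9 145.6] size [55.  55.5  9.7] zmed 144.2
13652 circ mm 535.1 185.6 dia 184.6 bbox mid [535.4 185.  110.1] size [182.  183.4  11.7] zmed 107.2
```

View pics/w_port.png

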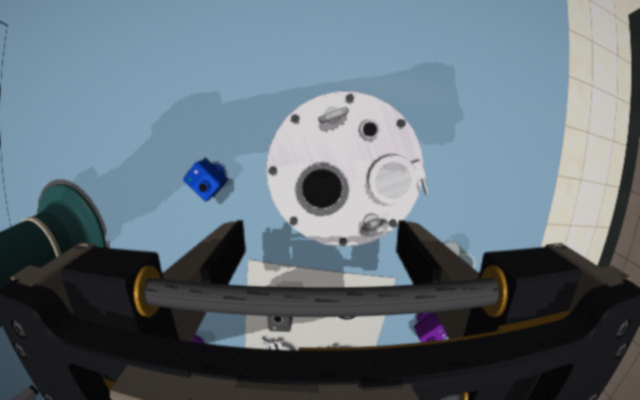

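The wrist view shows the open port at (321,188), in clear view. It measures (508.4, 171.9), 55 mm across, which agrees with the top camera within 1 mm. Next is the large ring.

Request:
carry_out:
  increments:
    - [1,[1.1,-4,0],0]
    - [1,[1.1,-4,0],0]
    - [1,[1.1,-4,-1],0]
    - [1,[1.1,-4,-2.5],0]
    - [1,[1.1,-4,-2.5],0]
    - [1,[1.0,-3.8,-2.5],0]
    - [1,[0,0,-2],0]
    - [1,[0,0,0],0]

```text
time_s: 2.6
eef_pos: [0.5703, -0.0652, 0.1768]
tool_rot: [0.521, -0.481, 0.478, -0.518]
force: [0.1, 1.5, 0.6]
finger_gap: 1.001
```

Run:
```python
from h import *
d,W=look('w_rl')
circ(W,(.573,-.064),.04,.009,.03); circ(W,(.461,-.06),.045,.05,.08);circ(W,(.565,-.29),.04,.03,.06);circ(W,(.455,-.285),.04,.009,.03)
print('tray',np.nanmedian(W[(np.hypot(W[...,0]-.52,W[...,1]+.06)<.015)][:,2]))
```

```text
tcp [ 0.5703 -0.0652  0.1768] jaw yaw 0.082
2147 circ mm 572.3 -61.7 dia 59.2 bbox mid [572.9 -61.7  14. ] size [57.  58.8  9.9] zmed 13.1
1871 circ mm 462.2 -58.2 dia 56.2 bbox mid [462.4 -57.7  63. ] size [37.8 49.2 25.8] zmed 67.9
131 circ mm 562.8 -281.4 dia 32.7 bbox mid [ 562.9 -278.1   35.3] size [32.4 14.8 10.4] zmed 37.0
568 circ mm 456.0 -283.2 dia 44.8 bbox mid [ 456.1 -283.2   13.9] size [43.3 44.   9.8] zmed 13.4
tray 0.2629837342742215
```

View pics/w_rl.png

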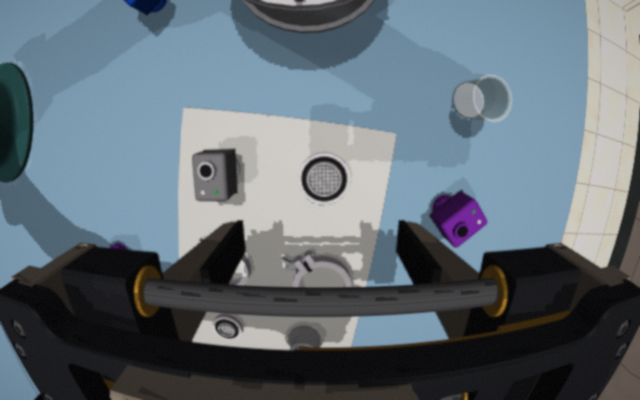

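Request:
carry_out:
  increments:
    - [1,[0.2,0.3,-3],0]
    - [1,[0,0,-4],0]
    - [1,[0,0,-4],0]
    - [1,[0,0,-3],0]
    - [1,[0,0,-1.5],0]
    - [1,[0,0,0],0]
    - [1,[0,0,0],0]
    - [1,[0,0,0],0]

```text
time_s: 3.45
eef_pos: [0.5758, -0.0617, 0.0266]
tool_rot: [-0.52, 0.478, -0.48, 0.521]
force: [0.2, -0.1, -0.6]
finger_gap: 0.997
```

Request:
carry_out:
  increments:
    - [1,[-0.3,0,-1],0]
    - [1,[0,0,-0.8],0]
    - [1,[0,0,-0.4],0]
    - [1,[0,0,0],0]
    - [-1,[0,0,0],0]
    - [-1,[0,0,0],0]
    - [-1,[0,0,0],0]
    - [-1,[0,0,0],0]
  force: 30

```text
time_s: 4.25
eef_pos: [0.5715, -0.0621, 0.0034]
tool_rot: [-0.52, 0.479, -0.479, 0.52]
force: [-1.7, -0.2, 9.7]
finger_gap: 0.673
```

Request:
carry_out:
  increments:
    - [-1,[0,0,0],0]
    - [-1,[0,0,0],0]
    - [-1,[0,0,0.3],0]
    - [-1,[0,0,0.5],0]
    - [-1,[0,0,3],0]
    - [-1,[0,0,4],0]
    - [-1,[0,0,4],0]
    - [-1,[0,0,4],0]

```text
time_s: 5.05
eef_pos: [0.5706, -0.0619, 0.1618]
tool_rot: [0.521, -0.479, 0.479, -0.52]
force: [-0.2, 0.0, -1.5]
finger_gap: 0.617
```

Request:
carry_out:
  increments:
    - [-1,[0,0,3],0]
    - [-1,[-1,3.9,1],0]
    - [-1,[-1,3.9,0],0]
    - [-1,[-1,3.9,0],0]
    - [-1,[-1.1,3.9,0],0]
    - [-1,[-1.1,3.9,0],0]
    - [-1,[-1,3.8,0],0]
    - [-1,[0,0,0],0]

```text
time_s: 5.85
eef_pos: [0.5068, 0.1775, 0.2002]
tool_rot: [-0.522, 0.477, -0.475, 0.523]
force: [0.5, -0.3, -0.8]
finger_gap: 0.616
```

Request:
carry_out:
  increments:
    - [-1,[0,0,0],0]
    - [-1,[0,0,0],0]
    - [-1,[0,0,0],0]
    - [-1,[0,0,0],0]
    - [-1,[0,0,0],0]
    - [-1,[0,0,0],0]
    - [-1,[0,0,0],0]
    - [-1,[0,0,0],0]

```text
time_s: 6.65
eef_pos: [0.5092, 0.1711, 0.2006]
tool_rot: [0.52, -0.479, 0.479, -0.52]
force: [0.0, 1.0, -0.9]
finger_gap: 0.614
```

Run:
```python
from h import *
d,W=look('w_h1'); t=d['s']['eef_pos']
m=(np.hypot(W[...,0]-t[0],W[...,1]-t[1])<.04)&(abs(W[...,2]-t[2]-.01)<.025)
v,u=np.where(m); print(len(v),u.min(),u.max(),v.min(),v.max())
circ(W,(.5084,.172),.034,.14,.16)
cv2.imwrite('pics/w_h1c.png',cv2.resize(d['img'][130:300,200:450],None,fx=3,fy=3,interpolation=cv2.INTER_CUBIC))
```

```text
tcp [0.5092 0.1711 0.2006] jaw yaw 0.083
9298 241 399 192 286
1086 circ mm 508.0 175.2 dia 54.5 bbox mid [507.9 186.1 145. ] size [54.3 27.5  6.7] zmed 144.4
```

View pics/w_h1c.png

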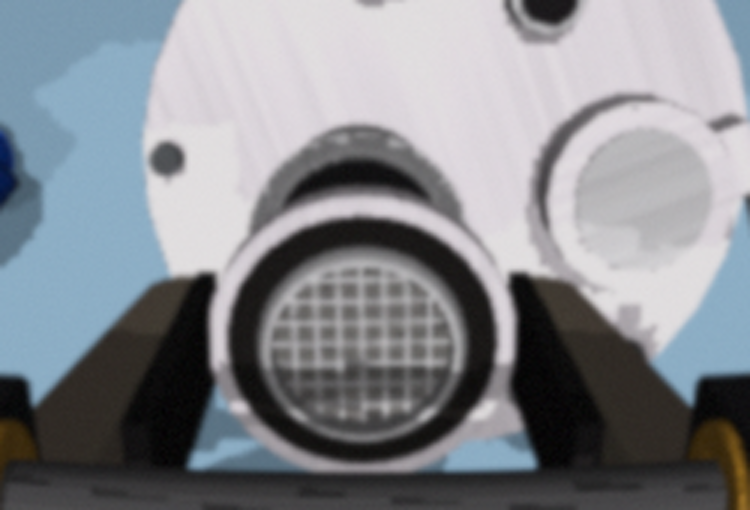

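The crop shows the held ring level at crop (362,343), with its dark spigot inside, and the port mouth behind it at (360,180).

Run:
```python
from h import *
W=np.load('pics/w_h1.npy'); t=np.array([.5092,.1711,.2006])
S=W[188:282,262:385]; m=(np.hypot(S[...,0]-t[0],S[...,1]-t[1])<.05)&(abs(S[...,2]-t[2]-.008)<.015)
p=S[m]; print(np.percentile((p-t)*1000,[1,5,50,95,99],axis=0).round(1))
# mid columns/rows: dark O-ring is symmetric -> use HSV-free: upper face only
q=p[(p[:,2]>t[2]+.004)]; print((((q.min(0)+q.max(0))/2-t)*1000).round(1),((q.max(0)-q.min(0))*1000).round(1),cv2.minEnclosingCircle(((q-t)[:,:2]*1000).astype(np.float32)))
```

```text
[[-29.6 -22.7   2.6]
 [-25.8 -19.1   6.8]
 [  0.    3.9   9.7]
 [ 27.4  25.3  14.1]
 [ 30.7  28.5  20.9]]
[ 0.9  2.2 13.5] [69.  54.4 18.9] ((1.2583715915679932, 6.321733474731445), 34.85402297973633)
```

Run:
```python
from h import *
W=np.load('pics/w_h1.npy'); t=np.array([.5092,.1711,.2006])
im=cv2.imread('pics/w_h1.png')
f=lambda cx,cy:((W[round(130+cy/3)-1:round(130+cy/3)+2,round(200+cx/3)-1:round(200+cx/3)+2].reshape(-1,3)-t)*1000)
for n,c in dict(inL=(262,343),inR=(465,343),inT=(362,245),inB=(362,438),outT=(362,215),outB=(362,458),top=(362,200),bot=(362,468),L=(216,325),Rr=(513,325)).items(): print(n,np.nanmedian(f(*c),0).round(1))
```

```text
inL [-18.2   0.3  13.3]
inR [19.1  2.8 12.5]
inT [-1.1 19.5 10. ]
inB [  2.1 -17.8  13.6]
outT [-1.5 24.7 10.1]
outB [  2.6 -24.5  10. ]
top [-1.7 27.8 10.4]
bot [  2.2 -25.4  10.9]
L [-27.    2.3  10.4]
Rr [27.7  7.1 11. ]
```

Request:
carry_out:
  increments:
    - [-1,[-0.1,0,-1.5],0]
    - [-1,[0,0,-1.5],0]
    - [-1,[0,0,-1],0]
    - [-1,[0,0,-0.5],0]
    - [-1,[0,0,-0.2],0]
    - [-1,[0,0,0],0]
    - [-1,[0,0,0],0]
    - [-1,[0,0,0],0]

```text
time_s: 7.5
eef_pos: [0.5085, 0.1713, 0.1541]
tool_rot: [-0.52, 0.479, -0.479, 0.521]
force: [-0.5, 0.3, -1.1]
finger_gap: 0.621
```

Request:
carry_out:
  increments:
    - [-1,[0,0,-0.1],0]
    - [-1,[0,0,-0.1],0]
    - [-1,[0,0,-0.1],0]
    - [-1,[0,0,-0.1],0]
    - [-1,[0,0,-0.1],0]
    - [-1,[0,0,-0.1],0]
    - [-1,[0,0,0],0]
    - [-1,[0,0,0],0]

```text
time_s: 8.3
eef_pos: [0.5082, 0.1711, 0.1476]
tool_rot: [0.52, -0.479, 0.479, -0.52]
force: [0.2, -0.1, -0.2]
finger_gap: 0.62
```

Request:
carry_out:
  increments:
    - [0.5,[0,0,0],0]
    - [0.5,[0,0,0],0]
    - [0.7,[0,0,0],0]
    - [0.7,[0,0,0],0]
    - [0.7,[0,0,2],0]
    - [1,[0,0,4],0]
    - [1,[0,0,4],0]
    - [1,[0,0,0],0]

```text
time_s: 9.1
eef_pos: [0.5113, 0.1721, 0.2529]
tool_rot: [-0.517, 0.478, -0.48, 0.524]
force: [-0.4, -0.0, 0.4]
finger_gap: 1.002
```

Run:
```python
from h import *
d,W=look('w_p1')
p=circ(W,(.5084,.172),.034,.144,.175)
for a,b in ((.149,.153),(.153,.157),(.157,.160),(.160,.165),(.165,.17)): print(a,((p[:,2]>a)&(p[:,2]<b)).sum())
circ(W,(.5084,.172),.034,.1595,.175)
cv2.imwrite('pics/w_p1c.png',cv2.resize(d['img'][110:280,220:420],None,fx=3,fy=3,interpolation=cv2.INTER_CUBIC))
```

```text
tcp [0.5113 0.1721 0.2529] jaw yaw 0.083
3270 circ mm 508.2 171.3 dia 59.0 bbox mid [508.2 171.2 155.7] size [58.3 57.5 13.9] zmed 156.6
0.149 23
0.153 2009
0.157 1033
0.16 203
0.165 0
269 circ mm 508.4 171.5 dia 39.3 bbox mid [508.3 171.4 161.1] size [38.1 37.3  3.2] zmed 160.4
```

View pics/w_p1c.png

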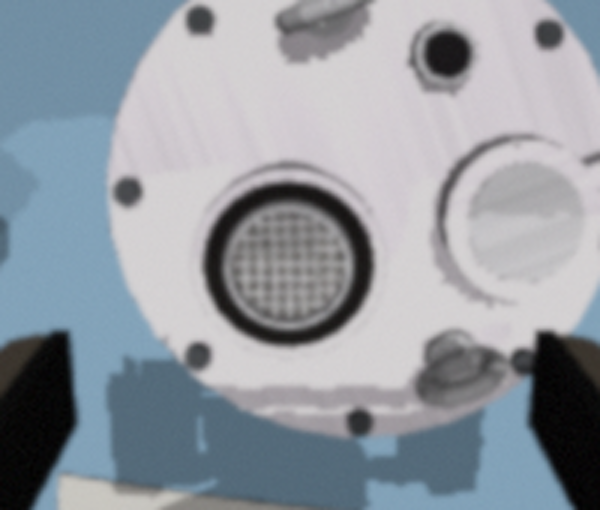

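The ring is in the port at crop (289,263), level and concentric, with its spigot top at 161 mm (161.5 expected). It is seated at (508.3, 171.4). Next is the reducer.

Request:
carry_out:
  increments:
    - [1,[0,-2.5,0],0]
    - [1,[0.6,-4.6,0],0]
    - [1,[0.6,-4.6,0],0]
    - [1,[0.8,-4.6,0],0]
    - [1,[0.8,-4.6,0],0]
    - [1,[0.8,-4.6,0],0]
    - [1,[0.8,-4.6,-1],0]
    - [1,[0.8,-4.6,-1],0]

```text
time_s: 9.95
eef_pos: [0.5597, -0.1773, 0.2261]
tool_rot: [0.521, -0.479, 0.478, -0.52]
force: [0.2, -0.3, -0.0]
finger_gap: 0.998
```

Request:
carry_out:
  increments:
    - [1,[0.2,-4,-1],0]
    - [1,[0,-4,-1],0]
    - [1,[0,-1.5,-1],0]
    - [1,[0,-1,-1],0]
    - [1,[0,0,0],0]
    - [1,[0,0,0],0]
    - [1,[0,0,0],0]
    - [1,[0,0,0],0]

```text
time_s: 10.75
eef_pos: [0.5629, -0.2795, 0.1882]
tool_rot: [-0.52, 0.478, -0.479, 0.521]
force: [-0.4, -0.8, -0.7]
finger_gap: 1.0
```

Run:
```python
from h import *
d,W=look('w_red')
circ(W,(.565,-.289),.035,.039,.06);circ(W,(.565,-.289),.035,.005,.06);circ(W,(.455,-.285),.04,.009,.03)
cv2.imwrite('pics/w_redc.png',cv2.resize(d['img'][110:280,200:420],None,fx=3,fy=3,interpolation=cv2.INTER_CUBIC))
```

```text
tcp [ 0.5629 -0.2795  0.1882] jaw yaw 0.085
114 circ mm 564.6 -290.4 dia 41.0 bbox mid [ 565.2 -290.6   41.1] size [38.4 39.   4.1] zmed 39.5
959 circ mm 565.3 -293.5 dia 53.1 bbox mid [ 566.1 -288.6   24.1] size [49.3 43.  38.1] zmed 37.0
1035 circ mm 455.8 -283.3 dia 44.3 bbox mid [ 455.8 -283.3   14.1] size [43.5 43.2  9.7] zmed 13.4
```

View pics/w_redc.png

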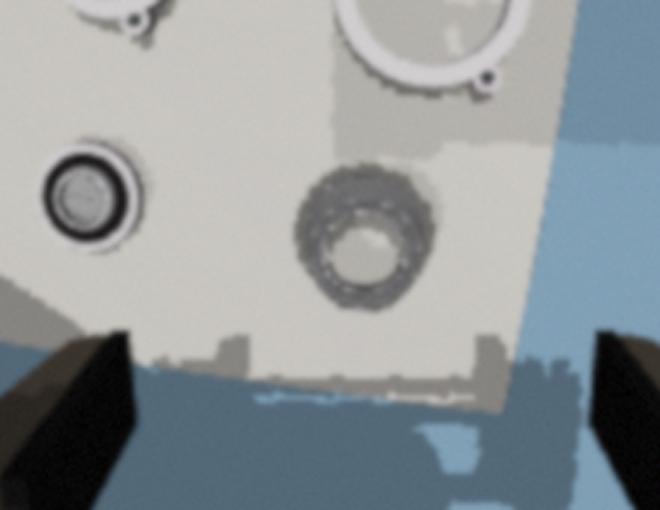

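The reducer is at crop (365,240), upright: the narrow flange with its bore is displaced nearer the gripper, so it is on top. It measures (565, -290.5), 41 mm across, top at about 41.5 mm. Descending to grip it.

Request:
carry_out:
  increments:
    - [1,[0.2,-1.1,-2],0]
    - [1,[0,0,-4],0]
    - [1,[0,0,-4],0]
    - [1,[0,0,-3],0]
    - [1,[0,0,-2],0]
    - [1,[0,0,-1.2],0]
    - [1,[0,0,0],0]
    - [1,[0,0,0],0]

```text
time_s: 11.6
eef_pos: [0.5649, -0.2921, 0.0266]
tool_rot: [-0.52, 0.478, -0.479, 0.521]
force: [0.1, -0.2, -0.3]
finger_gap: 1.001
```

Request:
carry_out:
  increments:
    - [1,[0,0.1,-0.5],0]
    - [1,[0,0,0],0]
    - [-1,[0,0,0],0]
    - [-1,[0,0,0],0]
    - [-1,[0,0,0],0]
    - [-1,[0,0,0],0]
    - [-1,[0,0,0],0]
    - [-1,[0,0,0],0]
  force: 40

```text
time_s: 12.4
eef_pos: [0.5641, -0.2909, 0.0206]
tool_rot: [-0.52, 0.479, -0.479, 0.52]
force: [0.1, 0.8, -0.1]
finger_gap: 0.505
```

Request:
carry_out:
  increments:
    - [-1,[0,0,0],0]
    - [-1,[0,0,0],0]
    - [-1,[0,0,0],0]
    - [-1,[0,0,0.5],0]
    - [-1,[0,0,1],0]
    - [-1,[0,0,2],0]
    - [-1,[0,0,2],0]
    - [-1,[0,0,2],0]

```text
time_s: 13.2
eef_pos: [0.5639, -0.2909, 0.0969]
tool_rot: [0.52, -0.479, 0.479, -0.52]
force: [-0.3, 0.4, -1.5]
finger_gap: 0.422
```

Request:
carry_out:
  increments:
    - [-1,[0,0,3],0]
    - [-1,[0,2,4],0]
    - [-1,[-0.7,4,2.5],0]
    - [-1,[-0.7,4,2.5],0]
    - [-1,[-0.7,4.5,0.3],0]
    - [-1,[-0.7,4.5,0],0]
    - [-1,[-0.7,4.5,0],0]
    - [-1,[-0.7,4.5,0],0]

```text
time_s: 14.0
eef_pos: [0.5213, -0.0093, 0.2194]
tool_rot: [-0.52, 0.479, -0.479, 0.521]
force: [1.3, -0.0, -2.1]
finger_gap: 0.419
```

Request:
carry_out:
  increments:
    - [-1,[-0.7,4.5,0],0]
    - [-1,[-0.7,4.5,0],0]
    - [-1,[0,4.5,0],0]
    - [-1,[0,4,0],0]
    - [-1,[0,0.7,0],0]
    - [-1,[0,0,0],0]
    - [-1,[0,0,0],0]
    - [-1,[0,0,0],0]

```text
time_s: 14.8
eef_pos: [0.5084, 0.169, 0.2188]
tool_rot: [0.52, -0.48, 0.48, -0.519]
force: [0.1, -1.1, -2.9]
finger_gap: 0.419
```

Run:
```python
from h import *
d,W=look('w_h2'); t=d['s']['eef_pos']
print('ref ring',end=' '); circ(W,(.5084,.172),.034,.144,.175)
cv2.imwrite('pics/w_h2c.png',cv2.resize(d['img'][130:300,200:450],None,fx=3,fy=3,interpolation=cv2.INTER_CUBIC))
```

```text
tcp [0.5084 0.169  0.2188] jaw yaw 0.08
ref ring 1516 circ mm 508.2 171.3 dia 58.6 bbox mid [507.5 171.5 155.2] size [56.9 57.9 13.4] zmed 157.0
```

View pics/w_h2c.png

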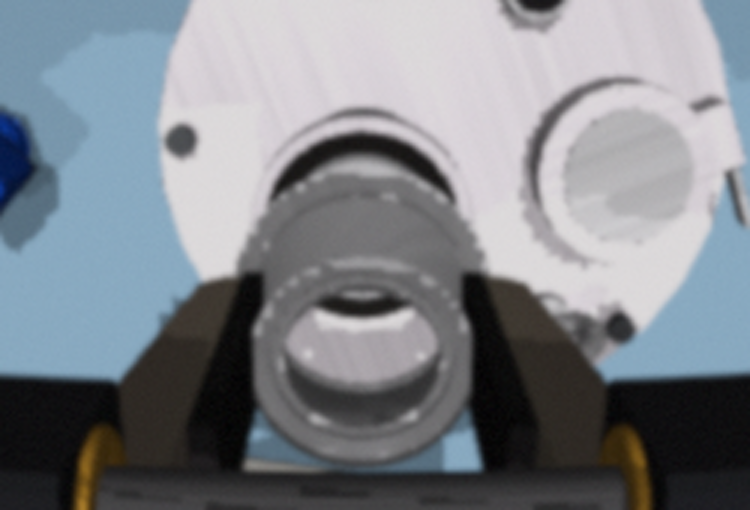

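The crop shows the reducer held with its top rim centred at about (362,360), and the wide flange behind and below it.

Run:
```python
from h import *
W=np.load('pics/w_h2.npy'); t=np.array([.5084,.169,.2188])
L=(W-t)*1000
m=np.zeros((400,640),bool); m[130+80:130+157,200+84:200+158]=1
for a,b in ((17,19),(19,21),(21,23),(23,25)): 
    k=m&(L[...,2]>a)&(L[...,2]<b); print(a,k.sum(),L[k][:,:2].min(0).round(1) if k.any() else '',L[k][:,:2].max(0).round(1) if k.any() else '')
k=m&(L[...,2]>17.5)&(L[...,2]<25)&(np.hypot(L[...,0],L[...,1])<24); p=L[k]
print(cv2.minEnclosingCircle(p[:,:2].astype(np.float32)))
# plane tilt and circle fit on rim
c,_,_,_=np.linalg.lstsq(np.c_[p[:,:2],np.ones(len(p))],p[:,2],rcond=None); print('plane',c.round(3),len(p))
# wide flange far edge
q=L[130+50:130+85,200+90:200+150].reshape(-1,3); q=q[(q[:,2]<-5)&(q[:,2]>-25)]; print('flange top z pts',np.percentile(q,[2,50,98],axis=0).round(1))
```

```text
17 1325 [-19.8 -20. ] [20.5 20.3]
19 257 [-19.5 -19.9] [19.8 20.4]
21 77 [-18.9 -19.5] [20.4  3.5]
23 3 [20.1 -7. ] [20.3 -5. ]
((0.0480499267578125, 0.532679557800293), 21.977771759033203)
plane [ 5.0000e-03 -2.0000e-02  1.8669e+01] 1277
flange top z pts [[-19.5  12.8 -19.5]
 [ -2.3  21.7 -17.9]
 [ 16.2  27.1  -5.3]]
```

Request:
carry_out:
  increments:
    - [-1,[0,0.2,-1],0]
    - [-1,[0,0,-1],0]
    - [-1,[0,0,-0.8],0]
    - [-1,[0,0,-0.3],0]
    - [-1,[0,0,0],0]
    - [-1,[0,0,0],0]
    - [-1,[0,0,0],0]
    - [-1,[0,0,0],0]

```text
time_s: 15.65
eef_pos: [0.5083, 0.1733, 0.1879]
tool_rot: [-0.52, 0.479, -0.479, 0.521]
force: [-0.7, 0.2, -2.1]
finger_gap: 0.419
```

Request:
carry_out:
  increments:
    - [-1,[0,-0.2,0],0]
    - [-1,[0,0,-0.2],0]
    - [-1,[0,0,-0.2],0]
    - [-1,[0,0,-0.2],0]
    - [-1,[0,0,-0.1],0]
    - [-1,[0,0,-0.1],0]
    - [-1,[0,0,0],0]
    - [-1,[0,0,0],0]

```text
time_s: 16.45
eef_pos: [0.5082, 0.1712, 0.1796]
tool_rot: [0.52, -0.479, 0.479, -0.52]
force: [0.2, 0.1, -1.5]
finger_gap: 0.421
```

Request:
carry_out:
  increments:
    - [-1,[0,0,-0.1],0]
    - [-1,[0,0,-0.1],0]
    - [-1,[0,0,0],0]
    - [-1,[0,0,-0.1],0]
    - [-1,[0,0,0],0]
    - [-1,[0,0,0],0]
    - [-1,[0,0,0],0]
    - [-1,[0,0,0],0]

```text
time_s: 17.25
eef_pos: [0.5082, 0.1711, 0.1766]
tool_rot: [-0.52, 0.479, -0.479, 0.52]
force: [0.2, -0.6, -1.2]
finger_gap: 0.425
```

Request:
carry_out:
  increments:
    - [-1,[0,0,-0.1],0]
    - [-1,[0,0,0],0]
    - [-1,[0,0,0],0]
    - [0,[0,0,0],0]
    - [0,[0,0,0],0]
    - [0.3,[0,0,0],0]
    - [0.5,[0,0,0],0]
    - [1,[0,0,0],0]

```text
time_s: 18.05
eef_pos: [0.5082, 0.1712, 0.1757]
tool_rot: [-0.52, 0.479, -0.479, 0.52]
force: [0.5, -0.6, -0.2]
finger_gap: 0.74
```

Request:
carry_out:
  increments:
    - [1,[0,0,0],0]
    - [1,[0,0,1],0]
    - [1,[0,0,3],0]
    - [1,[0,0,4],0]
    - [1,[0,0,2],0]
    - [1,[0,0,0],0]
    - [1,[0,0,0],0]
    - [1,[0,0,0],0]

```text
time_s: 18.85
eef_pos: [0.5074, 0.171, 0.2746]
tool_rot: [0.521, -0.479, 0.479, -0.52]
force: [0.5, 0.3, -0.2]
finger_gap: 0.998
```

```bash
cat >> h.py <<'E'
def zfit(W,c,r0,r1,z0,z1):
    p=W[(abs(np.hypot(W[...,0]-c[0],W[...,1]-c[1])-(r0+r1)/2)<(r1-r0)/2)&(W[...,2]>z0)&(W[...,2]<z1)]
    c,_,_,_=np.linalg.lstsq(np.c_[p[:,:2]-np.mean(p[:,:2],0),np.ones(len(p))],p[:,2],rcond=None); print('plane tilt',c[:2].round(3),'z mm',(c[2]*1000).round(1),'n',len(p))
E
python3 - <<'E'
from h import *
d,W=look('w_p2')
circ(W,(.5084,.1715),.03,.193,.21); zfit(W,(.5084,.1715),.0145,.0195,.19,.21)
circ(W,(.5084,.1715),.034,.158,.21);
cv2.imwrite('pics/w_p2c.png',cv2.resize(d['img'][110:280,220:420],None,fx=3,fy=3,interpolation=cv2.INTER_CUBIC))
E
```

```text
tcp [0.5074 0.171  0.2746] jaw yaw 0.083
491 circ mm 508.1 171.4 dia 40.8 bbox mid [508.3 171.5 195.5] size [39.5 39.8  4.9] zmed 193.8
plane tilt [ 0.001 -0.013] z mm 192.8 n 760
1720 circ mm 508.3 171.5 dia 57.4 bbox mid [508.  174.9 178. ] size [55.8 49.8 39.9] zmed 191.5
```

View pics/w_p2c.png

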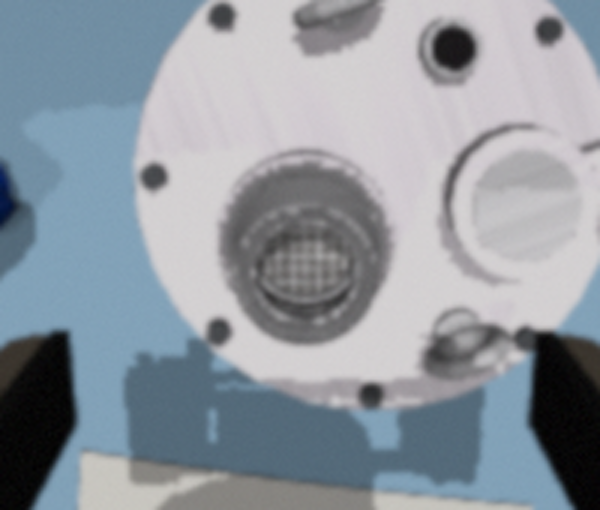

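The reducer sits upright on the ring, with its top bore at crop (304,265) and the large ring's screen visible through it. Its top is at about 198 mm (198 expected) and it is centred at (508.2, 171.4). Next is the small ring.

Request:
carry_out:
  increments:
    - [1,[0,-2.5,0],0]
    - [1,[-0.6,-4.4,0],0]
    - [1,[-0.6,-4.4,0],0]
    - [1,[-0.6,-4.4,0],0]
    - [1,[-0.6,-4.4,0],0]
    - [1,[-0.6,-4.4,-1],0]
    - [1,[-0.6,-4.4,-1],0]
    - [1,[-0.6,-4.4,-1],0]

```text
time_s: 19.7
eef_pos: [0.4652, -0.1633, 0.2446]
tool_rot: [0.521, -0.479, 0.478, -0.52]
force: [0.0, 0.4, -0.6]
finger_gap: 1.002
```

Request:
carry_out:
  increments:
    - [1,[-0.5,-4,-2],0]
    - [1,[-0.5,-4,-2],0]
    - [1,[0,-3,-2],0]
    - [1,[0,-1,0],0]
    - [1,[0,0,0],0]
    - [1,[0,0,0],0]
    - [1,[0,0,0],0]
    - [1,[0,0,0],0]

```text
time_s: 20.5
eef_pos: [0.457, -0.2804, 0.1862]
tool_rot: [-0.52, 0.478, -0.478, 0.521]
force: [0.4, 0.4, 0.1]
finger_gap: 1.0
```

Run:
```python
from h import *
d,W=look('w_rs')
circ(W,(.456,-.284),.03,.009,.03)
```

```text
tcp [ 0.457  -0.2804  0.1862] jaw yaw 0.085
1122 circ mm 455.7 -283.3 dia 43.9 bbox mid [ 455.6 -283.    13.9] size [42.5 43.   9.3] zmed 13.4
```

Request:
carry_out:
  increments:
    - [1,[-0.1,-0.1,-3],0]
    - [1,[0,0,-4],0]
    - [1,[0,0,-4],0]
    - [1,[0,0,-3],0]
    - [1,[0,0,-2],0]
    - [1,[0,0,0],0]
    - [1,[0,0,0],0]
    - [1,[0,0,0],0]

```text
time_s: 21.35
eef_pos: [0.4562, -0.2832, 0.027]
tool_rot: [-0.52, 0.478, -0.48, 0.521]
force: [-0.0, 0.1, 0.3]
finger_gap: 1.001
```

Request:
carry_out:
  increments:
    - [1,[0,0,-1],0]
    - [1,[0,0,-0.8],0]
    - [1,[0,0,-0.4],0]
    - [1,[0,0,0],0]
    - [-1,[0,0,0],0]
    - [-1,[0,0,0],0]
    - [-1,[0,0,0],0]
    - [-1,[0,0,0],0]
  force: 30

```text
time_s: 22.15
eef_pos: [0.4551, -0.2828, 0.0035]
tool_rot: [0.52, -0.479, 0.479, -0.52]
force: [-0.1, -0.8, -0.1]
finger_gap: 0.672
```

Request:
carry_out:
  increments:
    - [-1,[0,0,0],0]
    - [-1,[0,0,0],0]
    - [-1,[0,0,0],0]
    - [-1,[0,0,0],0]
    - [-1,[0,0,0.5],0]
    - [-1,[0,0,2],0]
    - [-1,[0,0,3],0]
    - [-1,[0,0,4],0]

```text
time_s: 22.95
eef_pos: [0.454, -0.2823, 0.0987]
tool_rot: [0.521, -0.48, 0.478, -0.52]
force: [0.9, -0.2, -0.3]
finger_gap: 0.456
```

Request:
carry_out:
  increments:
    - [-1,[0,0,4],0]
    - [-1,[0,2,4],0]
    - [-1,[0.7,4,3],0]
    - [-1,[0.7,4.4,2],0]
    - [-1,[0.7,4.5,1],0]
    - [-1,[0.7,4.5,0],0]
    - [-1,[0.7,4.5,0],0]
    - [-1,[0.7,4.5,0],0]

```text
time_s: 23.75
eef_pos: [0.4969, 0.0026, 0.2389]
tool_rot: [-0.52, 0.479, -0.479, 0.521]
force: [0.2, 0.3, -0.1]
finger_gap: 0.454
```

Request:
carry_out:
  increments:
    - [-1,[0.7,4.5,0],0]
    - [-1,[0.6,4.5,0],0]
    - [-1,[0,4,0],0]
    - [-1,[0,3,0],0]
    - [-1,[0,0.7,0],0]
    - [-1,[0,0,0],0]
    - [-1,[0,0,0],0]
    - [-1,[0,0,0],0]

```text
time_s: 24.55
eef_pos: [0.5103, 0.1657, 0.2385]
tool_rot: [0.52, -0.48, 0.48, -0.52]
force: [0.7, -0.1, -0.1]
finger_gap: 0.454
```

Run:
```python
from h import *
d,W=look('w_h3'); t=d['s']['eef_pos']
cv2.imwrite('pics/w_h3c.png',cv2.resize(d['img'][130:300,200:450],None,fx=3,fy=3,interpolation=cv2.INTER_CUBIC))
```

```text
tcp [0.5103 0.1657 0.2385] jaw yaw 0.08
```

View pics/w_h3c.png

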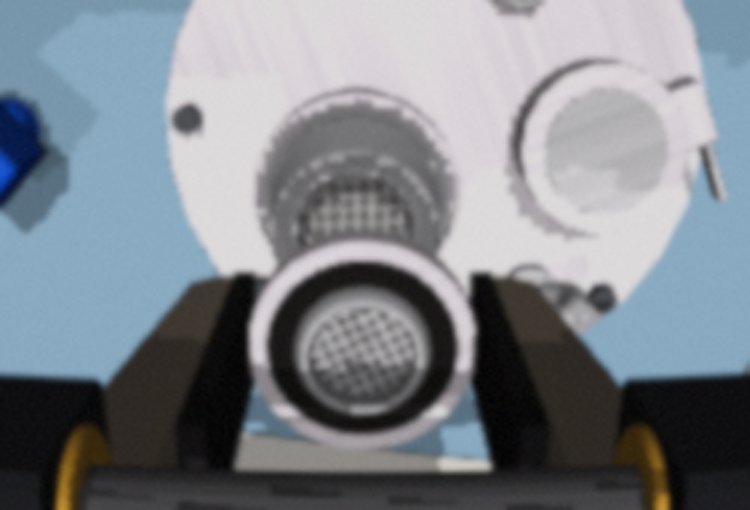

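The small ring is held level at crop (363,348), with the reducer's top behind it at (357,200).

Run:
```python
from h import *
W=np.load('pics/w_h3.npy'); L=(W-np.array([.5103,.1657,.2385]))*1000
m=np.zeros((400,640),bool); m[130+78:130+150,200+82:200+159]=1
for a,b in ((4,12),(8,12),(11.5,17)):
    k=m&(L[...,2]>a)&(L[...,2]<b)&(np.hypot(L[...,0],L[...,1])<25); p=L[k]; print(a,k.sum(),p.min(0).round(1),p.max(0).round(1),cv2.minEnclosingCircle(p[:,:2].astype(np.float32)),np.median(p[:,2]).round(1))
```

```text
4 3867 [-22.2 -22.3   4. ] [21.8 21.1 12. ] ((0.061411451548337936, 1.300899863243103), 23.57769203186035) 9.7
8 3303 [-21.7 -22.3   8. ] [21.8 20.8 12. ] ((-0.01926770992577076, 0.9576825499534607), 23.323318481445312) 9.9
11.5 668 [-21.4 -16.8  11.5] [21.9 20.5 15.5] ((0.1572309285402298, 0.730583906173706), 22.947444915771484) 13.1
```

Request:
carry_out:
  increments:
    - [-1,[-0.1,0.3,-1],0]
    - [-1,[0,0,-1],0]
    - [-1,[0,0,-0.8],0]
    - [-1,[0,0,-0.4],0]
    - [-1,[0,0,0],0]
    - [-1,[0,0,0],0]
    - [-1,[0,0,0],0]
    - [-1,[0,0,0],0]

```text
time_s: 25.4
eef_pos: [0.5093, 0.1709, 0.2066]
tool_rot: [-0.52, 0.479, -0.479, 0.521]
force: [0.5, 0.5, -0.2]
finger_gap: 0.457
```

Request:
carry_out:
  increments:
    - [-1,[-0.1,0,-0.2],0]
    - [-1,[0,0,-0.2],0]
    - [-1,[0,0,-0.2],0]
    - [-1,[0,0,-0.1],0]
    - [-1,[0,0,-0.1],0]
    - [-1,[0,0,-0.1],0]
    - [-1,[0,0,0],0]
    - [-1,[0,0,0],0]

```text
time_s: 26.2
eef_pos: [0.5081, 0.1708, 0.1973]
tool_rot: [-0.52, 0.479, -0.479, 0.52]
force: [-0.3, -0.2, -0.6]
finger_gap: 0.453
```

Request:
carry_out:
  increments:
    - [-1,[0,0,-0.1],0]
    - [-1,[0,0,-0.1],0]
    - [-1,[0,0,0],0]
    - [-1,[0,0,0],0]
    - [0,[0,0,0],0]
    - [0,[0,0,0],0]
    - [0.3,[0,0,0],0]
    - [0.5,[0,0,0],0]

```text
time_s: 27.0
eef_pos: [0.5081, 0.1708, 0.1954]
tool_rot: [-0.52, 0.479, -0.479, 0.52]
force: [0.1, 0.1, -0.3]
finger_gap: 0.651
```

Request:
carry_out:
  increments:
    - [0.7,[0,0,0],0]
    - [1,[0,0,0],0]
    - [1,[0,0,1],0]
    - [1,[0,0,3],0]
    - [1,[0,0,4],0]
    - [1,[0,0,0],0]
    - [1,[0,0,0],0]
    - [1,[0,0,0],0]

```text
time_s: 27.8
eef_pos: [0.5074, 0.1707, 0.2747]
tool_rot: [0.521, -0.479, 0.479, -0.52]
force: [1.6, -0.5, 1.1]
finger_gap: 1.0
```

Run:
```python
from h import *
d,W=look('w_p3')
circ(W,(.5084,.1715),.03,.2,.22); zfit(W,(.5084,.1715),.0145,.0205,.195,.22)
circ(W,(.5084,.1715),.03,.2075,.22)
circ(W,(.5084,.1715),.034,.158,.17);
cv2.imwrite('pics/w_p3c.png',cv2.resize(d['img'][110:280,220:420],None,fx=3,fy=3,interpolation=cv2.INTER_CUBIC))
```

```text
tcp [0.5074 0.1707 0.2747] jaw yaw 0.083
2183 circ mm 508.6 170.3 dia 43.7 bbox mid [508.4 170.4 205.2] size [42.9 42.9 10.3] zmed 204.9
plane tilt [-0.002 -0.017] z mm 204.7 n 1007
215 circ mm 508.4 174.3 dia 32.5 bbox mid [508.6 174.4 208.9] size [24.8 32.3  2.8] zmed 208.4
231 circ mm 508.2 172.4 dia 55.8 bbox mid [508.  180.1 164. ] size [55.1 39.5 12. ] zmed 166.5
```

View pics/w_p3c.png

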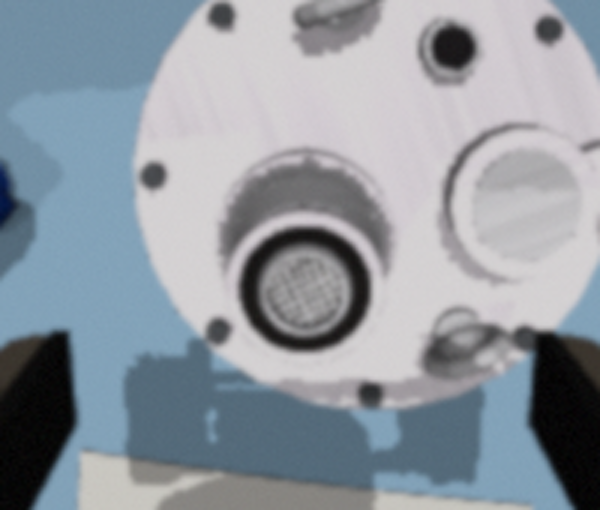

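The small ring is on the reducer at crop (305,288), level, with its band top at about 205 mm (206 expected) and its axis at (508.5, 170.5). Next is the gauge.

Request:
carry_out:
  increments:
    - [1,[-0.7,-3,0],0]
    - [1,[-0.8,-4,0],0]
    - [1,[-0.8,-4,0],0]
    - [1,[-0.8,-4,-1],0]
    - [1,[-0.8,-4,-2],0]
    - [1,[-0.6,-3.8,-3],0]
    - [1,[0,0,-2],0]
    - [1,[0,0,0],0]

```text
time_s: 28.65
eef_pos: [0.4603, -0.0582, 0.1926]
tool_rot: [0.522, -0.481, 0.478, -0.518]
force: [-0.0, 0.3, 0.2]
finger_gap: 1.0
```

Request:
carry_out:
  increments:
    - [1,[0,0,0],0]
    - [1,[0,0,0],0]
    - [1,[0,0,0],0]
    - [1,[0,0,0],0]
    - [1,[0,0,0],0]
    - [1,[0,0,0],0]
    - [1,[0,0,0],0]
    - [1,[0,0,0],0]

```text
time_s: 29.45
eef_pos: [0.4631, -0.0572, 0.1953]
tool_rot: [-0.52, 0.479, -0.479, 0.52]
force: [0.5, 0.2, -0.4]
finger_gap: 0.998
```

Run:
```python
from h import *
d,W=look('w_g')
p=circ(W,(.461,-.059),.04,.06,.09)
q=p[p[:,2]>.063]
print(cv2.minAreaRect((q[:,:2]*1000).astype(np.float32)))
v,u=np.where((np.hypot(W[...,0]-.461,W[...,1]+.059)<.04)&(W[...,2]>.06)); print(u.min(),u.max(),v.min(),v.max())
```

```text
tcp [ 0.4631 -0.0572  0.1953] jaw yaw 0.083
1704 circ mm 461.1 -57.9 dia 55.9 bbox mid [461.3 -58.7  68.3] size [39.  49.8 16.3] zmed 68.0
((461.0889587402344, -58.653934478759766), (35.897281646728516, 47.864742279052734), 5.370521068572998)
155 476 165 399
```

Request:
carry_out:
  increments:
    - [1,[-0.2,-0.1,-2],0]
    - [1,[0,0,-3],0]
    - [1,[0,0,-4],0]
    - [1,[0,0,-3],0]
    - [1,[0,0,-3],0]
    - [1,[0,0,-1.5],0]
    - [1,[0,0,0],0]
    - [1,[0,0,0],0]

```text
time_s: 30.3
eef_pos: [0.4612, -0.0586, 0.0305]
tool_rot: [0.52, -0.479, 0.479, -0.52]
force: [1.1, 0.7, 0.0]
finger_gap: 0.997
```

Request:
carry_out:
  increments:
    - [-0.1,[0,0,0],0.01]
    - [-0.1,[0,0,0],0]
    - [-0.1,[0,0,0],0]
    - [-0.1,[0,0,0],0]
    - [-0.1,[0,0,0],0]
    - [-1,[0,0,0],0]
    - [-1,[0,0,0],0]
    - [-1,[0,0,0],0]
  force: 25

```text
time_s: 31.1
eef_pos: [0.4611, -0.0583, 0.0303]
tool_rot: [0.523, -0.476, 0.476, -0.523]
force: [-0.2, 0.3, 0.1]
finger_gap: 0.39
```

Request:
carry_out:
  increments:
    - [-1,[0,0,0],0]
    - [-1,[0,0,0],0]
    - [-1,[0,0,0.3],0]
    - [-1,[0,0,1.2],0]
    - [-1,[0,0,2],0]
    - [-1,[0,0,3],0]
    - [-1,[0,0,3],0]
    - [-1,[0,0,3],0]

```text
time_s: 31.9
eef_pos: [0.4606, -0.0585, 0.157]
tool_rot: [0.523, -0.476, 0.476, -0.522]
force: [0.2, -0.2, -1.3]
finger_gap: 0.393
```

Request:
carry_out:
  increments:
    - [-1,[0,0,3.5],0]
    - [-1,[0,0,3.5],0]
    - [-1,[0.6,3,3],0]
    - [-1,[0.8,4,1],0]
    - [-1,[0.8,4,0],0]
    - [-1,[0.8,4,0],0]
    - [-1,[0.8,4,0],0]
    - [-1,[0.7,2.9,0],0]

```text
time_s: 32.7
eef_pos: [0.5056, 0.1634, 0.2659]
tool_rot: [-0.523, 0.476, -0.476, 0.523]
force: [0.3, -0.5, -1.2]
finger_gap: 0.39
```

Request:
carry_out:
  increments:
    - [-1,[0,0.6,0],0]
    - [-1,[0,0,0],0]
    - [-1,[0,0,0],0]
    - [-1,[0,0,0],0]
    - [-1,[0,0,0],0]
    - [-1,[0,0,0],0]
    - [-1,[0,0,0],0]
    - [-1,[0,0,0],0]

```text
time_s: 33.5
eef_pos: [0.5061, 0.1666, 0.2653]
tool_rot: [0.523, -0.476, 0.476, -0.523]
force: [0.2, 0.1, -1.2]
finger_gap: 0.393
```

Run:
```python
from h import *
d,W=look('w_h4'); t=d['s']['eef_pos']; L=(W-t)*1000
m=(np.hypot(L[...,0],L[...,1])<35)&(L[...,2]>33)&(L[...,2]<50); m[:, :270]=0; m[:,375:]=0
p=L[m]; print(len(p),p.min(0).round(1),p.max(0).round(1),np.median(p,0).round(1),cv2.minAreaRect(p[:,:2].astype(np.float32)))
cv2.imwrite('pics/w_h4c.png',cv2.resize(d['img'][130:300,200:450],None,fx=3,fy=3,interpolation=cv2.INTER_CUBIC))
```

```text
tcp [0.5061 0.1666 0.2653] jaw yaw 0.093
5750 [-24.6 -12.6  33. ] [25.  24.9 50. ] [-0.5  9.5 37.9] ((0.45154762268066406, 6.338722229003906), (49.68083572387695, 36.04526138305664), 3.203490972518921)
```

View pics/w_h4c.png

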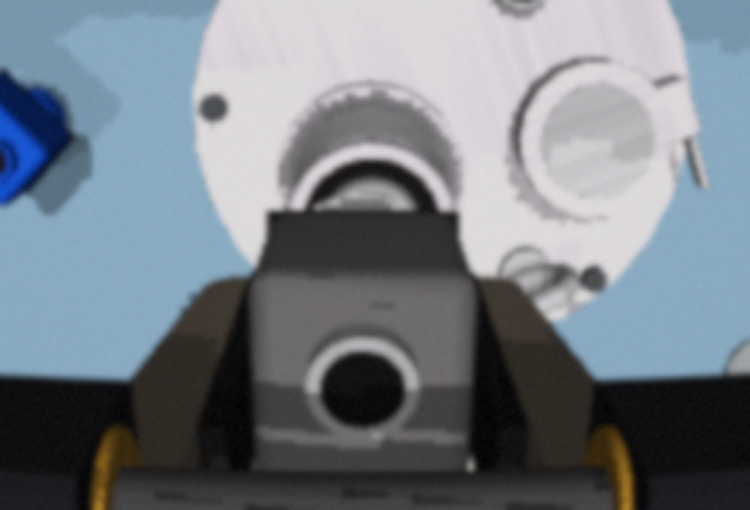

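The gauge is held upright at crop (362,385), with the small ring in line behind it at (372,195). Lining up and lowering.

Request:
carry_out:
  increments:
    - [-1,[0.2,0.4,0],0]
    - [-1,[0,0,-0.6],0]
    - [-1,[0,0,-0.6],0]
    - [-1,[0,0,-0.6],0]
    - [-1,[0,0,-0.4],0]
    - [-1,[0,0,0],0]
    - [-1,[0,0,0],0]
    - [-1,[0,0,0],0]

```text
time_s: 34.35
eef_pos: [0.5082, 0.1708, 0.2435]
tool_rot: [-0.523, 0.476, -0.476, 0.523]
force: [-1.1, 0.0, -1.3]
finger_gap: 0.386
```

Request:
carry_out:
  increments:
    - [-1,[0,0,-0.2],0]
    - [-1,[0,0,-0.2],0]
    - [-1,[0,0,-0.1],0]
    - [-1,[0,0,-0.1],0]
    - [-1,[0,0,-0.1],0]
    - [-1,[0,0,-0.1],0]
    - [-1,[0,0,0],0]
    - [-1,[0,0,0],0]

```text
time_s: 35.15
eef_pos: [0.5081, 0.1708, 0.2353]
tool_rot: [-0.523, 0.476, -0.476, 0.523]
force: [0.1, 0.0, -2.0]
finger_gap: 0.391
```

Request:
carry_out:
  increments:
    - [-1,[0,0,-0.1],0]
    - [-1,[0,0,0],0]
    - [-1,[0,0,-0.1],0]
    - [-1,[0,0,0],0]
    - [-1,[0,0,0],0]
    - [-1,[0,0,0],0]
    - [-1,[0,0,0],0]
    - [-1,[0,0,0],0]

```text
time_s: 35.95
eef_pos: [0.5081, 0.1708, 0.2333]
tool_rot: [-0.523, 0.476, -0.476, 0.523]
force: [0.8, 0.6, -0.5]
finger_gap: 0.396
```

Request:
carry_out:
  increments:
    - [-0.1,[0,0,0],0]
    - [-0.1,[0,0,0],0]
    - [0.1,[0,0,0],0]
    - [0.3,[0,0,0],0]
    - [0.6,[0,0,0],0]
    - [1,[0,0,0],0]
    - [1,[0,0,0],0]
    - [1,[0,0,0],0]

```text
time_s: 36.75
eef_pos: [0.5081, 0.1707, 0.2333]
tool_rot: [0.523, -0.476, 0.476, -0.523]
force: [-0.0, 0.5, 0.2]
finger_gap: 0.95
```

Request:
carry_out:
  increments:
    - [1,[0,0,0.5],0]
    - [1,[0,0,2],0]
    - [1,[0,0,3],0]
    - [1,[0,0,4],0]
    - [1,[0,0,3],0]
    - [1,[0,0,0],0]
    - [1,[0,0,0],0]
    - [1,[0,0,0],0]

```text
time_s: 37.55
eef_pos: [0.5074, 0.1706, 0.3573]
tool_rot: [0.523, -0.476, 0.476, -0.522]
force: [0.4, 0.9, -0.3]
finger_gap: 0.997
```

Run:
```python
from h import *
d,W=look('w_p4')
p=circ(W,(.5084,.1705),.035,.262,.29); print(cv2.minAreaRect((p[:,:2]*1000).astype(np.float32)),np.percentile(p[:,2],[10,50,90,99]).round(4)); zfit(W,(.5084,.1705),.01,.022,.265,.277)
e=grab('scene'); S=cloud(e); m=(np.hypot(S[...,0]-.5084,S[...,1]-.171)<.04)&(S[...,2]>.21); v,u=np.where(m); print('scene',u.min(),u.max(),v.min(),v.max(),'zmax',np.nanpercentile(S[m][:,2],[50,90,99]))
a=cv2.resize(d['img'][110:280,220:420],None,fx=2,fy=2,interpolation=cv2.INTER_CUBIC)
b=cv2.resize(e['img'][130:250,340:480],(397,340),interpolation=cv2.INTER_CUBIC)
cv2.imwrite('pics/end.png',np.hstack([a,b]))
```

```text
tcp [0.5074 0.1706 0.3573] jaw yaw 0.093
2215 circ mm 508.5 170.6 dia 56.3 bbox mid [508.5 171.3 270.5] size [38.7 48.5 16.9] zmed 271.0
((508.55487060546875, 171.35379028320312), (36.12343215942383, 46.423099517822266), 4.852290630340576) [0.2694 0.271  0.2769 0.2783]
plane tilt [-0.008  0.015] z mm 271.1 n 1320
scene 391 460 0 191 zmax [0.61678959 0.72731087 0.73511028]
```

View pics/end.png

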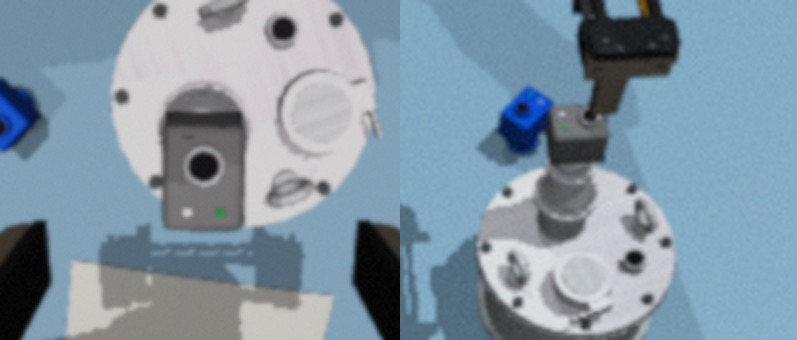

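The gauge stands upright on the stack. Its head top is at 271 mm (272 expected), its socket top at 278 mm (278 expected), and its centre at (508.5, 171). The gripper is clear of it.

```bash
python3 -c "
from rig import env
print(env.finish_job())"
```

```text
the job is handed in; nothing more can be done
None
```

I built the stack on the port in the required order: large ring, reducer with its wide flange down, small ring, and gauge upright. Then I backed the gripper off 12 cm and handed the job in at about 38 s of the 128 s. The hand-in gives no verdict, so these results rest on my own camera checks.

| Check on the wrist camera | Measured | Expected |
|---|---|---|
| Large ring, spigot top | about 161 mm | 161.5 mm |
| Reducer, top | about 198 mm (highest readings) | 198 mm |
| Small ring, band top | about 205 mm | 206 mm |
| Gauge head top / socket top | 271 / 278 mm | 272 / 278 mm |

- **Alignment:** every part was within about 1 mm of the port's axis, and the reducer, small ring and gauge showed tilts of 0.02 rad or less, within the camera's noise. I checked the large ring's level only by eye.
- **Disagreements:** the median depth on the shiny reducer top read about 5 mm low (193 mm). It had also read low before placing, so I relied on its highest readings and the seating heights above it. The final depth check from the scene camera was spoilt by the arm standing in its view, but its picture shows the stack upright.
- **Bystanders:** I never touched the clamps or the beaker on purpose, and nothing showed them being knocked, but I did not measure their positions again at the end.

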